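Tip a turned foot out of the parts carousel

TASK

Turn the parts carousel by its crank until the compartment holding the tall turned wooden foot is at the spout. Then take the flared handle at its back and tip the carousel, so that the foot slides down the spout into the catch tray, and lower the carousel gently back onto its rest, with the other four pieces still in their compartments. Do not touch the pieces themselves, and leave the things lying round about where they are.

Things in the scene. Friction and masses are not known exactly. Their poses are not given: they have to be found in the camera images.
- carousel_turn (a joint): Turn of the round rotor about its axis, rad, counter-clockwise from above positive, -3.6 to 3.6. Six 60 degree sectors: one filled solid, carrying the crank, at the spout when 0; the middles of the five compartments lie 60, 120, 180, 240, 300 degrees from it. Stiff (0.2 N m, 3 N at the crank), stays where left. A compartment empties well when within 6 degrees of the spout's middle.
- carousel_tip (a joint): Tipping of the whole carousel (pan, rim, spout, rotor) about tip_axis, rad: 0 = level on its rest, grows as the back with the handle is lifted and the spout dips, stop at 0.85. Takes about 6 N at the handle; let go, it falls back hard. Pieces begin to topple or slide at about 0.5 to 0.65; at 0.8 they run out of the spout within a second.
- tip_axis (a point): Middle of the pivot pin under the carousel, 125 mm above the bench. Its y axis lies along the pin; x is level and points from the spout to the back (handle side); z up. The stand is fixed.
- rotor_center (a point): On the rotor's axis at the compartments' floor, 155 mm above the bench, 60 mm behind (x) and 30 mm above tip_axis while level; axes as there, tipping with the carousel. Rotor 227 mm across, vanes 50 mm high, inside an aluminium rim 236 mm across that rises 53 mm above the floor and has one opening, 96 mm wide, at the spout (-x side), whose lip (92 mm wide) is 180 mm from the axis.
- outlet (a point): Where the middle of the turned foot stands when its compartment faces the spout: 78 mm from the rotor's axis on the spout (-x) side, 43 mm above the compartment floor; tips with the carousel.
- crank_grip (a point): Point two thirds up the black upright crank knob, 25 mm in diameter and 54 mm tall (243 to 297 mm above the bench while level; this point at 279 mm; the foot tops out at 241 mm), 66 mm from the rotor's axis, above the solid sector. The knob revolves freely on its stem, so it can be led round its circle without turning the hand.
- handle_grip (a point): Grip point of the lifting handle at the back: flat steel plate 6 mm thick, 96 wide (this point's y), 62 high, leaning outward 40 degrees from vertical while level. z runs up along the plate, x is its normal (outward, down). Point in the mid-plane, 17 mm below the top edge (bead 9 mm thick); 216 mm behind and 98 mm above tip_axis while level, 223 mm above the bench; moves with the carousel.
- tray_floor (a point): Middle of the catch tray's cork floor, 9 mm above the bench, under the spout; axes as tip_axis. Outside the tray is 170 mm along x and 150 mm along y; walls 7 mm thick, 36 mm high, rising to 62 mm at the far end (-x). Fixed to the stand.
- foot_mid (a point): Middle (half-way up) of the turned furniture foot: vase-shaped, pale wood, 50 mm in diameter, 86 mm tall, about 110 g, upright in one of the five compartments, the tallest piece in the carousel. The one to tip out.
- bun_mid (a point): Middle of the bun foot: dark wood, squat and bulging, 54 mm in diameter, 40 mm high, in another compartment. Stays in the carousel.
- levelling_mid (a point): 20 mm above the underside of the levelling foot: black rubber disc 52 mm in diameter with a steel nut and upright stud, 55 mm high, in another compartment. Stays in the carousel.
- knob_mid (a point): 20 mm above the underside of the turned drawer knob: wood, mushroom-shaped, 52 mm in diameter, 44 mm high, in another compartment. Stays in the carousel.
- block_mid (a point): Middle of the square block foot: pale wood, square and slightly tapered, 36 mm wide, 40 mm high, in another compartment. Stays in the carousel.
- dowel_can: Tin can of dowels standing on the bench, 73 mm in diameter, 123 mm high; origin at the centre of its underside. Leave alone.
- spring_clamp: Spring clamp lying on the bench, 74 x 137 x 24 mm; origin at the centre of its underside. Leave alone.
- offcut: Timber offcut lying on the bench, 50 x 120 x 26 mm; origin at the centre of its underside. Leave alone.

How it is judged (in metres and radians):
On the way, in this order (a step that is already met when the one before it is completed fails the run):
1. the turned foot stands in front of the spout, the carousel still level (horizontal distance between foot_mid and outlet below 0.045 m and value of joint carousel_tip below 0.12 rad), for 0.2 s.
2. the carousel is tipped (value of joint carousel_tip above 0.45 rad), for 0.1 s.
At the end, for the whole second after the job is handed in: The turned foot lies at rest inside the catch tray (middle between the walls, less than 60 mm above its floor); the carousel is back on its rest (tipped under 0.04 rad); the other four pieces are still inside the rim, on the rotor (within 118 mm of its centre) (x of foot_mid in the frame of tray_floor between -0.078 and 0.078 m and y of foot_mid in the frame of tray_floor between -0.068 and 0.068 m and z of foot_mid in the frame of tray_floor below 0.06 m and linear speed of turned_foot below 0.03 m/s and value of joint carousel_tip below 0.04 rad and distance between each of bun_mid, levelling_mid, knob_mid, block_mid and rotor_center below 0.118 m and z of bun_mid in the frame of rotor_center between 0 and 0.06 m and z of levelling_mid in the frame of rotor_center between 0 and 0.06 m and z of knob_mid in the frame of rotor_center between 0 and 0.06 m and z of block_mid in the frame of rotor_center between 0 and 0.06 m); the robot touches nothing.
It fails at once if the gripper or arm touches a piece (contact force between any of the fingers, the arm and turned_foot above 0.5 N or contact force between any of the fingers, the arm and bun_foot above 0.5 N or contact force between any of the fingers, the arm and levelling_foot above 0.5 N or contact force between any of the fingers, the arm and drawer_knob above 0.5 N or contact force between any of the fingers, the arm and block_foot above 0.5 N).
It fails at once if the carousel is dropped back onto its rest (falls faster than 2 rad/s) (velocity of joint carousel_tip below -2 rad/s).
It fails at once if a bystander (dowel can, spring clamp, offcut) is shifted by more than 30 mm or tipped over (distance of any of dowel_can, spring_clamp, offcut from where it was at the start of the episode above 0.03 m or angle between dowel_can's own z axis and vertical above 0.3 rad).
It also fails if it takes over 61 s, if anything falls off the work surface, if the arm or the gripper's body presses on something with over 40 N, if the wrist force passes 120 N, or if a joint passes its speed limit or range.

ROBOT

A 6-joint arm with a two-finger parallel gripper is mounted at the origin on the work surface; the furniture and walls round the work are solid. World frame = base frame: x ahead of the robot, y to its left, z up, the work surface at z = 0. Lengths are in mm, angles in rad, forces in N, time in s.
With the tool pointing down it reaches from about 350 to 875 mm from the base axis. Payload 4.2 kg.
Tool frame: the origin (TCP) lies midway between the tips of the shut fingers; the grasp point (between the pads) lies 19 mm behind it; z points along the fingers, y is the line along which they close (so a half turn about z gives the same grasp; the last joint's range is limited). The gripper opens to 85 mm and grips with 20 to 120 N. Pads are 22 mm wide; open, the fingers measure 114 mm over their backs; the gripper's body (76 mm by 85 mm) begins 54 mm behind the grasp point. The pads swing forward as they close: fully open they stand 13 mm farther back than shut.
Start: joints at [1.426, 0.385, 0.008, 0, -1.194, -0.259], TCP at [245.539, 574.726, 231.312] pointing down, gripper open.
Joint ranges: [-3.14, 3.14], [-1.21, 2.06], [-1.07, 1.41], [-3.16, 2.05], [-2.99, -0.16], [-3.1, 3.1]. Speed limits (rad/s): [2.79, 2.79, 3.14, 3.14, 3.14, 3.14].

INTERFACE

Orientations are given as a unit quaternion [x, y, z, w].
In Python, from bench import arm gives the robot as it stands.
- The arm moves only by the tool send_rows, never from a script. Its argument "targets" is a list of rows, each an object of numbers: "gripper": the gripper command: -1 is fully open, 1 is shut, values between are in proportion; "x", "y", "z": the shift along the tool's x, y, z in cm; "ax", "ay", "az": the turn, a rotation vector about the tool's x, y, z in degrees. A call has 1 to 5 rows; each row shifts and turns the commanded pose from where the row before left it, along the tool's axes as they then stand; what a row does not reach is not made up. A row lasts 1/12 s, in which the tool goes at most 41.7 mm and 7.16 degrees, less where a joint would pass 70% of its speed; a pose out of reach is approached as far as the arm can. A call is refused whole if a number of a shift passes 4.17 or a number of a turn 7.16, either way. A call with a gripper value outside its range is refused whole. The fingers move at their own pace and stop on an object; the grip force is fixed at half the most. Time passes only in rows, so rows that do not move let the fingers close. It gives the time, the measured TCP pose, the force, the opening and the grip force at its end, in the units of the state.
- arm.read_state(): the state, without advancing time (a new reading comes with each control period).
- arm.get_image(name): name is "scene" or "top" or "wrist"; returns (picture, depth): 420x560x3 uint8, red, green, blue; 420x560 float32, mm along the optical axis (not along the pixel's ray), 0 where there is no reading.
- arm.camera_model(name): a dict with "fx", "fy", "cx", "cy" (pixels), "cam_to_world" (4x4, takes a point from camera to world coordinates). Camera axes: x right, y down, z forward; pixel columns grow to the right and rows downward; lengths in mm; the calibration is good to about 2 mm. A picture is of the moment at which its call begins: read the wrist's pose just before it. camera_model takes no time and is no camera call; for the wrist camera it gives the pose at the moment of the call.
- arm.job_done(): hands the job in; it is judged then, once.
Trained networks look in the newest picture that a camera, given by its name, has taken for a name from the list of things; names that differ only in an ending like _2 or _b are one class to them, and where a whole thing is asked for, a point or a joint stands for the part that bears it (a point fixed in the world has none). Each returns a list of dicts, best first, with "score" (0 to 1); they miss things now and then, are a little off and sometimes report something else, mostly with a low value. They report only what shows in the picture. A call takes as long as a camera call.
- arm.boxes_of(camera, thing): "rect" ([left, top, width, height] in pixels, round what is visible of it).
The state is a dict: "clock": time; "joints": joint angles; "joint_vel": joint speeds; "joint_efforts": joint torques, N m; "position": TCP position; "ee_rot": TCP orientation; "contact_force": force on the tool from outside, world axes, zero at the start; "wrist_torque": the same for the moment, N m; "gripper_width": finger opening in mm; "grasp_force": force on a finger pad.
Only numpy, scipy, OpenCV 4.12 (cv2) and the standard library are available. Lean on these libraries where they do the work, as an engineer would, in place of code of your own. Each camera call takes 0.05 s, during which the arm holds its last target. There are 200 camera calls.

## Working session

There is one attempt and no reset: what is moved stays moved. The work goes in short steps, Python scripts to look and compute and a tool call to move; the robot and the scene stay as the last step left them, time stands still between calls to the robot, and variables do not carry over. Pictures are saved under pics/ and viewed, at most 10 in all, crops included, and the job is handed in when it is done.

Besides the shell and the picture viewer there is one more tool, called after "Request:" as name(argument=value, ...) on one line, values as JSON. send_rows: Moves the arm, as the interface text tells. Its arguments: {"type":"object","properties":{"targets":{"type":"array"}},"required":["targets"]}

```bash
mkdir -p pics
cat > h.py <<'E'
from bench import arm
import numpy as np, cv2
def grab(n):
    m=arm.camera_model(n); im,d=arm.get_image(n); return im,d,m
def world(m,d):
    v,u=np.mgrid[0:d.shape[0],0:d.shape[1]]
    p=np.stack([(u-m['cx'])/m['fx']*d,(v-m['cy'])/m['fy']*d,d],-1)
    T=np.array(m['cam_to_world']); return p@T[:3,:3].T+T[:3,3]
E
python3 - <<'E'
from h import *
for n in('top','scene'):
    im,d,m=grab(n); P=world(m,d); cv2.imwrite(f'pics/{n}0.png',im[:,:,::-1]); np.save(f'{n}P.npy',P)
    for t in('crank_grip','handle_grip','foot_mid','tray_floor','dowel_can','spring_clamp','offcut','bun_mid'):
        for r in arm.boxes_of(n,t)[:1]:
            l,tp,w,h=r['rect']; print(n,t,round(r['score'],2),np.round(r['rect']),np.round(P[int(tp+h/2),int(l+w/2)]))
print(arm.read_state())
E
```

```text
top crank_grip 0.88 [179. 152.  90.  83.] [527.  37. 217.]
top handle_grip 0.55 [149. 140. 150.  99.] [532.  36. 226.]
top foot_mid 0.63 [181. 170.  24.  22.] [552. 110. 240.]
top tray_floor 0.67 [150. 146. 186. 108.] [510. -10. 208.]
top dowel_can 0.88 [388. 151.  29.  40.] [ 629. -453.   42.]
top spring_clamp 0.55 [384. 212.  36.  49.] [ 443. -449.    2.]
top offcut 0.95 [153. 261.  23.  47.] [310. 227.  27.]
scene crank_grip 0.81 [238. 170.  67.  48.] [532.  20. 204.]
scene handle_grip 0.62 [232. 167.  73.  64.] [497. -18. 206.]
scene foot_mid 0.73 [256. 171.  16.  18.] [547.  97. 224.]
scene tray_floor 0.59 [232. 162.  89. 134.] [ 461. -124.  150.]
scene dowel_can 0.97 [375. 267.  36.  57.] [ 587. -473.   79.]
scene spring_clamp 0.57 [316. 318.  59.  23.] [ 450. -458.   22.]
scene offcut 0.76 [171. 228.  36.  19.] [299. 203.  23.]
scene bun_mid 0.37 [289. 193.   7.   8.] [583. -28. 196.]
{'clock': 0.9, 'joints': array([ 1.42560329e+00,  3.84700785e-01,  7.92397826e-03, -2.48282506e-05,
       -1.19400928e+00, -2.58615361e-01]), 'joint_vel': array([-0.0003905 ,  0.00166195,  0.00068937,  0.00097984, -0.00129775,
        0.00034934]), 'joint_efforts': array([-2.81629300e-04, -3.92070901e+01,  1.88618481e+01,  4.19079825e+00,
       -2.60855222e-04, -1.74489628e-06]), 'position': array([245.5311477 , 574.73433842, 231.3173173 ]), 'ee_rot': array([ 9.79685579e-01, -2.00539686e-01, -1.18149244e-05, -4.45676099e-06]), 'contact_force': array([ 0.74119347,  0.09427485, -0.74363037]), 'wrist_torque': array([-0.00469534, -0.04098794, -0.00038637]), 'grasp_force': 0.0, 'gripper_width': 85.42673718403422}
```

View pics/top0.png

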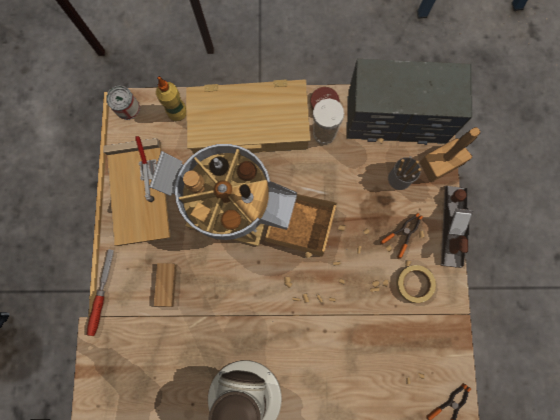

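View pics/scene0.png

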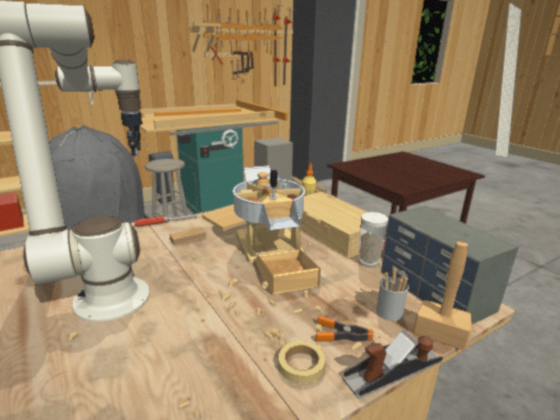

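Run:
```python
from h import *
from scipy.optimize import least_squares as ls
P=np.load('topP.npy'); Q=P.reshape(-1,3)
c=np.array([525,37.])
for _ in range(6):
    r=np.hypot(*(Q[:,:2]-c).T); s=Q[(abs(r-117)<7)&(Q[:,2]>200)&(Q[:,2]<216)]
    f=ls(lambda x:np.hypot(s[:,0]-x[0],s[:,1]-x[1])-117,c,loss='soft_l1'); c=f.x
print('rim c',c,len(s),'z',np.median(s[:,2]))
r=np.hypot(*(Q[:,:2]-c).T)
def an(p): return np.degrees(np.arctan2(p[1]-c[1],p[0]-c[0]))
k=Q[(r<110)&(Q[:,2]>255)&(Q[:,2]<310)]; print('knob',len(k),k.mean(0),np.hypot(*(k.mean(0)[:2]-c)),an(k.mean(0)))
hh=Q[(r>125)&(r<250)&(Q[:,2]>190)&(Q[:,2]<245)]; print('handle',len(hh),hh.mean(0),an(hh.mean(0)),hh.max(0),hh.min(0))
t=hh[hh[:,2]>225];print('top edge',len(t),t.mean(0),an(t.mean(0)))
sp=Q[(r>125)&(r<200)&(Q[:,2]>110)&(Q[:,2]<185)&(Q[:,1]<c[1])]; print('spout',len(sp),sp.mean(0),an(sp.mean(0)))
ft=Q[(r<110)&(Q[:,2]>228)&(Q[:,2]<250)]; 
a=(np.degrees(np.arctan2(ft[:,1]-c[1],ft[:,0]-c[0])))
ft=ft[(a>60)&(a<160)]; print('foot',len(ft),ft.mean(0),an(ft.mean(0)),np.hypot(*(ft.mean(0)[:2]-c)))
# tray minarea rect
m=((P[:,:,2]>25)&(P[:,:,2]<75)&(np.hypot(P[:,:,0]-c[0],P[:,:,1]-c[1])<400)&(P[:,:,1]<-30)&(P[:,:,1]>-280)&(P[:,:,0]>350)&(P[:,:,0]<600))
q=P[m]; print('tray',cv2.minAreaRect(q[:,:2].astype(np.float32)))
im=cv2.imread('pics/top0.png')[110:270,120:350]; cv2.imwrite('pics/crop.png',cv2.resize(im,None,fx=3.4,fy=3.4,interpolation=cv2.INTER_CUBIC))
```

```text
rim c [536.44332118  40.37797154] 712 z 209.23385407099022
knob 119 [511.65554547 -23.33093702 289.1820965 ] 68.3612379524923 -111.25994879274941
handle 968 [571.93602659 167.16767648 216.5553718 ] 74.36127858369112 [627.2798521  216.18249692 244.58724203] [ 446.25634893 -117.01327111  190.25606781]
top edge 332 [579.66919396 195.40670087 234.3834106 ] 74.42020509061624
spout 861 [ 498.81911048 -105.59987559  156.58315311] -104.452816257599
foot 215 [555.54929702 111.85872513 241.68945801] 75.03533058283892 73.99011046211874
tray ((482.507568359375, -146.15475463867188), (191.73350524902344, 156.2700958251953), 73.34548950195312)
```

View pics/crop.png

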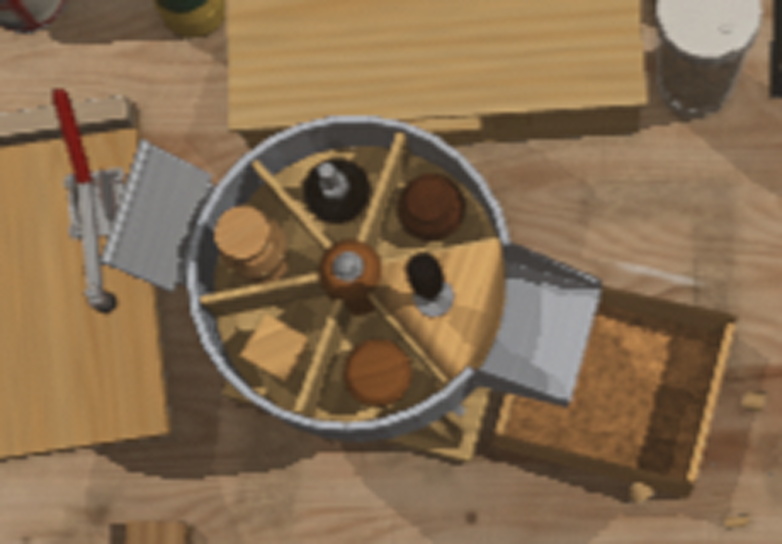

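The top view shows the crank knob at about (245,191) beside the spout, the foot at (193,181) on the opposite side, the handle at (165,174) and the spout at (280,207). The back direction is about 75° in world, and the foot needs roughly half a turn. I'll raise the arm and go above the knob.

Request:
send_rows(targets=[{"gripper": -0.2,"z": -4,"az": -4},{"gripper": -0.2,"z": -4,"az": -4},{"gripper": -0.2,"z": -3.5},{"gripper": -0.2,"x": 2.4,"y": 3},{"gripper": -0.2,"x": 2.4,"y": 3}])

```text
$.targets[0]: bad value
```

Request:
send_rows(targets=[{"gripper": -0.2,"x": 2.4,"y": 3},{"gripper": -0.2,"x": 2.4,"y": 3},{"gripper": -0.2,"x": 2.4,"y": 3},{"gripper": -0.2,"x": 2.4,"y": 3},{"gripper": -0.2,"x": 2.4,"y": 3}])

```text
$.targets[0]: bad value
```

Request:
send_rows(targets=[{"gripper": -0.2,"x": 2.4,"y": 3},{"gripper": -0.2,"x": 2.4,"y": 3},{"gripper": -0.2,"x": 2.4,"y": 3},{"gripper": -0.2,"x": 2.4,"y": 3},{"gripper": -0.2,"x": 2.4,"y": 3}])

```text
$.targets[0]: bad value
```

Run:
```python
from h import *
s=arm.read_state(); print({k:np.round(s[k],3) for k in('clock','joints','position','ee_rot','gripper_width')})
im,d,m=grab('wrist'); P=world(m,d); cv2.imwrite('pics/w1.png',im[:,:,::-1]); np.save('w1P.npy',P)
```

```text
{'clock': np.float64(0.9), 'joints': array([ 1.426,  0.385,  0.008, -0.   , -1.194, -0.259]), 'position': array([245.531, 574.734, 231.317]), 'ee_rot': array([ 0.98 , -0.201, -0.   , -0.   ]), 'gripper_width': np.float64(85.427)}
```

View pics/w1.png

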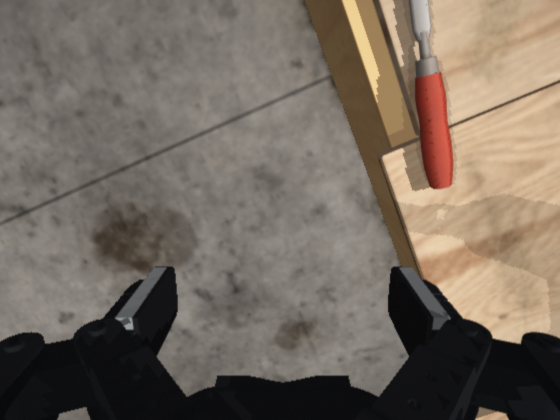

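The moves were refused, so this wrist picture shows only the start pose: floor, bench edge and a red screwdriver at (435,120). Every key is probably required, so I'll resend with all of them.

Request:
send_rows(targets=[{"gripper": -0.2,"x": 0,"y": 0,"z": -4,"ax": 0,"ay": 0,"az": -4},{"gripper": -0.2,"x": 0,"y": 0,"z": -4,"ax": 0,"ay": 0,"az": -4},{"gripper": -0.2,"x": 0,"y": 0,"z": -3.5,"ax": 0,"ay": 0,"az": 0},{"gripper": -0.2,"x": 2.4,"y": 3,"z": 0,"ax": 0,"ay": 0,"az": 0},{"gripper": -0.2,"x": 2.4,"y": 3,"z": 0,"ax": 0,"ay": 0,"az": 0}])

```text
clock: 1.37
position: [276.2, 505.6, 348.5]
ee_rot: [0.991, -0.131, 0.0, -0.003]
contact_force: [0.6, -0.3, -0.7]
gripper_width: 50.9
grasp_force: 0.0
```

Request:
send_rows(targets=[{"gripper": -0.2,"x": 2.4,"y": 3,"z": 0,"ax": 0,"ay": 0,"az": 0},{"gripper": -0.2,"x": 2.4,"y": 3,"z": 0,"ax": 0,"ay": 0,"az": 0},{"gripper": -0.2,"x": 2.4,"y": 3,"z": 0,"ax": 0,"ay": 0,"az": 0},{"gripper": -0.2,"x": 2.4,"y": 3,"z": 0,"ax": 0,"ay": 0,"az": 0},{"gripper": -0.2,"x": 2.4,"y": 3,"z": 0,"ax": 0,"ay": 0,"az": 0}])

```text
clock: 1.78
position: [353.1, 326.3, 346.6]
ee_rot: [0.991, -0.131, 0.0, -0.0]
contact_force: [1.0, 0.1, 0.8]
gripper_width: 51.4
grasp_force: 0.0
```

Request:
send_rows(targets=[{"gripper": -0.2,"x": 2.4,"y": 3,"z": 0,"ax": 0,"ay": 0,"az": 0},{"gripper": -0.2,"x": 2.4,"y": 3,"z": 0,"ax": 0,"ay": 0,"az": 0},{"gripper": -0.2,"x": 2.4,"y": 3,"z": 0,"ax": 0,"ay": 0,"az": 0},{"gripper": -0.2,"x": 2.4,"y": 3,"z": 0,"ax": 0,"ay": 0,"az": 0},{"gripper": -0.2,"x": 2.4,"y": 3,"z": 0,"ax": 0,"ay": 0,"az": 0}])

```text
clock: 2.2
position: [429.7, 150.2, 346.8]
ee_rot: [0.991, -0.131, 0.0, -0.0]
contact_force: [0.2, 0.0, 0.2]
gripper_width: 51.1
grasp_force: 0.0
```

Run:
```python
from h import *
s=arm.read_state(); print({k:np.round(s[k],3) for k in('clock','joints','position','ee_rot','gripper_width')})
im,d,m=grab('wrist'); P=world(m,d); cv2.imwrite('pics/w2.png',im[:,:,::-1]); np.save('w2P.npy',P)
```

```text
{'clock': np.float64(2.2), 'joints': array([ 0.695,  0.021, -0.172,  0.   , -1.377,  0.612]), 'position': array([429.743, 150.151, 346.775]), 'ee_rot': array([ 0.991, -0.131,  0.   , -0.   ]), 'gripper_width': np.float64(51.102)}
```

View pics/w2.png

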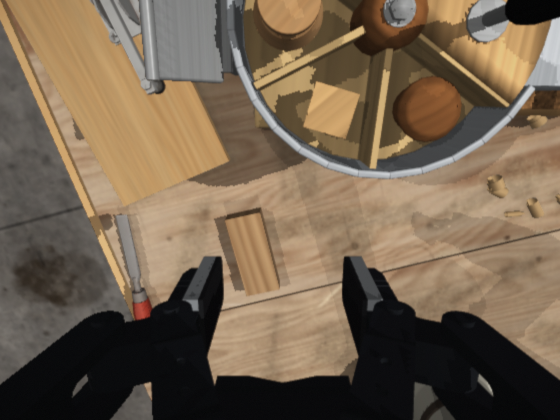

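The wrist view shows the foot at (290,10), the rim bottom at (380,175) and the knob at the top right (530,8). I'll move so the knob and handle are both well in view.

Request:
send_rows(targets=[{"gripper": -0.2,"x": 0,"y": 3,"z": 0,"ax": 0,"ay": 0,"az": 0},{"gripper": -0.2,"x": 0,"y": 3,"z": 0,"ax": 0,"ay": 0,"az": 0},{"gripper": -0.2,"x": 0,"y": 3,"z": 0,"ax": 0,"ay": 0,"az": 0},{"gripper": -0.2,"x": 0.8,"y": 0,"z": -2,"ax": 0,"ay": 0,"az": 0},{"gripper": -0.2,"x": 0,"y": 0,"z": 0,"ax": 0,"ay": 0,"az": 0}])

```text
clock: 2.67
position: [415.0, 61.7, 369.3]
ee_rot: [0.991, -0.133, 0.003, -0.001]
contact_force: [0.5, 0.5, 0.4]
gripper_width: 51.1
grasp_force: 0.0
```

```bash
cat > fit.py <<'E'
from h import *
from scipy.optimize import least_squares as ls
def fitc(s,c,R): return ls(lambda x:np.hypot(s[:,0]-x[0],s[:,1]-x[1])-R,c,loss='soft_l1').x
def ana(P,c=(536.4,40.4)):
    Q=P.reshape(-1,3); Q=Q[np.isfinite(Q).all(1)]; c=np.array(c)
    for _ in range(6):
        r=np.hypot(*(Q[:,:2]-c).T); s=Q[(abs(r-117)<6)&(Q[:,2]>203)&(Q[:,2]<214)]
        c=fitc(s,c,117)
    r=np.hypot(*(Q[:,:2]-c).T); an=lambda p:np.degrees(np.arctan2(p[1]-c[1],p[0]-c[0]))
    print('rim',c.round(1),len(s))
    k=Q[(r<100)&(Q[:,2]>286)&(Q[:,2]<305)]
    if len(k):
        (e,R)=cv2.minEnclosingCircle(k[:,:2].astype(np.float32)); print('knobtop',len(k),k.mean(0).round(1),e,R,np.hypot(*(k.mean(0)[:2]-c)),an(k.mean(0)),an(e))
    f=Q[(r<110)&(Q[:,2]>236)&(Q[:,2]<246)]
    if len(f): print('foottop',len(f),f.mean(0).round(1),an(f.mean(0)),np.hypot(*(f.mean(0)[:2]-c)))
    h=Q[(r>140)&(r<220)&(Q[:,2]>205)&(Q[:,2]<250)]
    h=h[np.abs((np.degrees(np.arctan2(h[:,1]-c[1],h[:,0]-c[0]))-75))<35]
    if len(h):
        t=h[h[:,2]>h[:,2].max()-5]; print('handle',len(h),h.mean(0).round(1),an(h.mean(0)),'top',t.mean(0).round(1),an(t.mean(0)),'z',h[:,2].max(),'minrect',cv2.minAreaRect(h[:,:2].astype(np.float32)))
        A=np.c_[h[:,:2],np.ones(len(h))]; g=np.linalg.lstsq(A,h[:,2],rcond=None)[0]; print('plane grad dir',np.degrees(np.arctan2(g[1],g[0])),'slope deg',np.degrees(np.arctan(np.hypot(*g[:2]))),'z at 223:',)
    hub=Q[(r<25)]; print('hub z',np.percentile(hub[:,2],99) if len(hub) else None)
E
python3 - <<'E'
from fit import *
s=arm.read_state(); print(s['position'],s['clock'])
im,d,m=grab('wrist'); cv2.imwrite('pics/w3.png',im[:,:,::-1]); ana(world(m,d))
print('w2');ana(np.load('w2P.npy')); print('top');ana(np.load('topP.npy'))
E
```

```text
[414.98407438  61.67466777 369.28484102] 2.6667
rim [536.6  39.5] 3375
knobtop 1445 [511.8 -19.9 294. ] (513.9651489257812, -22.207626342773438) 12.46013069152832 64.3998514774725 -112.69810890393185 -110.17358786091523
foottop 2732 [554.2 112.7 240. ] 76.49577287702942 75.28727303457411
handle 6189 [563.3 191.8 223.9] 80.05075328975057 top [565.  203.  237.8] 80.15607605911399 z 240.7604008670512 minrect ((564.475830078125, 191.9654541015625), (34.24995803833008, 68.93325805664062), 76.4720230102539)
plane grad dir 74.18482783337923 slope deg 50.102235126678636 z at 223:
hub z 224.79581035289434
w2
rim [536.8  40.2] 3814
knobtop 48 [507.7 -12.  287.3] (507.20953369140625, -12.039376258850098) 2.8117082118988037 59.82616042548617 -119.12604255323478 -119.54069458042888
foottop 1782 [546.4 112.8 240.2] 82.53042913408565 73.23827642478179
handle 4657 [555.3 194.7 224.4] 83.16750700583 top [557.4 205.7 237.7] 82.92397630001189 z 240.46042770220794 minrect ((556.8931884765625, 194.29415893554688), (33.46916580200195, 53.662620544433594), 75.18177032470703)
plane grad dir 74.07720193380983 slope deg 49.555140573855034 z at 223:
hub z 224.65153852565928
top
rim [536.6  40.4] 631
knobtop 88 [513.5 -22.5 295.4] (514.8190307617188, -22.303003311157227) 12.5302734375 66.99045920652644 -110.23542874544086 -109.18526303600312
foottop 202 [556.3 112.8 242. ] 74.78968716349672 75.0601342814093
handle 638 [578.  188.5 225.7] 74.41358421278117 top [580.5 199.6 241.9] 74.60151498447543 z 245.55943808732286 minrect ((578.5889282226562, 187.63926696777344), (37.092491149902344, 97.06853485107422), 73.21729278564453)
plane grad dir 74.16311557330862 slope deg 48.726717633496214 z at 223:
hub z 227.78691644082087
```

Request:
send_rows(targets=[{"gripper": -0.2,"x": 3,"y": 1.4,"z": 1,"ax": 0,"ay": 0,"az": 0},{"gripper": -0.2,"x": 3,"y": 1.4,"z": 1,"ax": 0,"ay": 0,"az": 0},{"gripper": -0.2,"x": 3,"y": 1.4,"z": 1,"ax": 0,"ay": 0,"az": 0},{"gripper": -0.2,"x": 2.7,"y": 1.3,"z": 1,"ax": 0,"ay": 0,"az": 0},{"gripper": -0.2,"x": 0,"y": 0,"z": 0,"ax": 0,"ay": 0,"az": 0}])

```text
clock: 3.13
position: [514.3, -22.1, 322.0]
ee_rot: [0.991, -0.133, -0.003, 0.001]
contact_force: [1.2, 1.0, -1.4]
gripper_width: 51.3
grasp_force: 0.0
```

```bash
cat > st.py <<'E'
from bench import arm
import numpy as np
from scipy.spatial.transform import Rotation as R
def st(t=None):
    s=arm.read_state(); r=R.from_quat(s['ee_rot']); p=np.array(s['position'])
    print(s['clock'],p.round(1),'axes\n',r.as_matrix().round(3),'j',np.round(s['joints'],2),'F',np.round(s['contact_force'],1),s['gripper_width'])
    if t is not None: print('shift cm',(r.inv().apply(np.array(t)-p)/10).round(2))
    return s
E
python3 -c "
from st import *
st([514,-22.3,260])"
```

```text
3.1333 [514.3 -22.1 322. ] axes
 [[ 0.964 -0.264 -0.006]
 [-0.264 -0.964 -0.001]
 [-0.006  0.003 -1.   ]] j [ 0.27  0.14 -0.09 -0.   -1.34  1.03] F [ 1.2  1.  -1.4] 51.31319231779643
shift cm [0.01 0.01 6.2 ]
```

Request:
send_rows(targets=[{"gripper": -0.2,"x": 0,"y": 0,"z": 2.1,"ax": 0,"ay": 0,"az": 0},{"gripper": -0.2,"x": 0,"y": 0,"z": 2.1,"ax": 0,"ay": 0,"az": 0},{"gripper": -0.2,"x": 0,"y": 0,"z": 1.9,"ax": 0,"ay": 0,"az": 0},{"gripper": 0.2,"x": 0,"y": 0,"z": 0,"ax": 0,"ay": 0,"az": 0},{"gripper": 1,"x": 0,"y": 0,"z": 0,"ax": 0,"ay": 0,"az": 0}])

```text
clock: 3.55
position: [511.9, -20.3, 264.7]
ee_rot: [0.991, -0.131, -0.001, 0.001]
contact_force: [-1.9, -7.7, -2.8]
gripper_width: 27.8
grasp_force: 5.5
```

Request:
send_rows(targets=[{"gripper": 1,"x": 0,"y": 0,"z": 0,"ax": 0,"ay": 0,"az": 0},{"gripper": 1,"x": 0,"y": 0,"z": 0,"ax": 0,"ay": 0,"az": 0},{"gripper": 1,"x": 0,"y": 0,"z": 0,"ax": 0,"ay": 0,"az": 0}])

```text
clock: 3.8
position: [511.0, -21.8, 265.2]
ee_rot: [0.991, -0.132, -0.002, 0.001]
contact_force: [-0.4, -7.0, -5.2]
gripper_width: 22.7
grasp_force: 59.1
```

```bash
python3 -c "
from st import *
st([514,-22.3,260])
# plan cw about (536.6,40), r66, from -110, in tool axes
R2=R.from_quat(arm.read_state()['ee_rot']); a=np.radians(-110-np.r_[np.linspace(0,6,3)[:2],np.arange(7.6,176,7)])
a=np.radians(-110-np.linspace(0,175.6,26))
p=np.c_[66.3*np.cos(a),66.3*np.sin(a),0*a]; d=R2.inv().apply(np.diff(p,axis=0))/10
print(d[:,:2].round(2).tolist())"
```

```text
3.8 [511.  -21.8 265.2] axes
 [[ 0.965 -0.262 -0.004]
 [-0.262 -0.965 -0.002]
 [-0.003  0.003 -1.   ]] j [ 0.28  0.17 -0.21  0.   -1.2   1.03] F [-0.4 -7.  -5.2] 22.682612471380097
shift cm [ 0.3  -0.03  0.52]
[[-0.8, -0.12], [-0.78, -0.22], [-0.75, -0.31], [-0.71, -0.4], [-0.65, -0.48], [-0.59, -0.56], [-0.52, -0.63], [-0.44, -0.69], [-0.35, -0.73], [-0.26, -0.77], [-0.16, -0.8], [-0.06, -0.81], [0.04, -0.81], [0.14, -0.8], [0.23, -0.78], [0.33, -0.74], [0.42, -0.7], [0.5, -0.64], [0.57, -0.58], [0.64, -0.5], [0.69, -0.42], [0.74, -0.33], [0.78, -0.24], [0.8, -0.14], [0.81, -0.04]]
```

Request:
send_rows(targets=[{"gripper": 1,"x": -0.8,"y": -0.12,"z": 0,"ax": 0,"ay": 0,"az": 0},{"gripper": 1,"x": -0.78,"y": -0.22,"z": 0,"ax": 0,"ay": 0,"az": 0},{"gripper": 1,"x": -0.75,"y": -0.31,"z": 0,"ax": 0,"ay": 0,"az": 0},{"gripper": 1,"x": -0.71,"y": -0.4,"z": 0,"ax": 0,"ay": 0,"az": 0},{"gripper": 1,"x": -0.65,"y": -0.48,"z": 0,"ax": 0,"ay": 0,"az": 0}])

```text
clock: 4.22
position: [478.6, 2.6, 265.2]
ee_rot: [0.991, -0.132, -0.002, 0.001]
contact_force: [-1.3, -4.8, -5.3]
gripper_width: 22.8
grasp_force: 59.9
```

Request:
send_rows(targets=[{"gripper": 1,"x": -0.59,"y": -0.56,"z": 0,"ax": 0,"ay": 0,"az": 0},{"gripper": 1,"x": -0.52,"y": -0.63,"z": 0,"ax": 0,"ay": 0,"az": 0},{"gripper": 1,"x": -0.44,"y": -0.69,"z": 0,"ax": 0,"ay": 0,"az": 0},{"gripper": 1,"x": -0.35,"y": -0.73,"z": 0,"ax": 0,"ay": 0,"az": 0},{"gripper": 1,"x": -0.26,"y": -0.77,"z": 0,"ax": 0,"ay": 0,"az": 0}])

```text
clock: 4.63
position: [466.7, 41.7, 265.2]
ee_rot: [0.991, -0.132, -0.002, 0.001]
contact_force: [-2.6, -3.7, -5.4]
gripper_width: 22.9
grasp_force: 59.9
```

Request:
send_rows(targets=[{"gripper": 1,"x": -0.16,"y": -0.8,"z": 0,"ax": 0,"ay": 0,"az": 0},{"gripper": 1,"x": -0.06,"y": -0.81,"z": 0,"ax": 0,"ay": 0,"az": 0},{"gripper": 1,"x": 0.04,"y": -0.81,"z": 0,"ax": 0,"ay": 0,"az": 0},{"gripper": 1,"x": 0.14,"y": -0.8,"z": 0,"ax": 0,"ay": 0,"az": 0},{"gripper": 1,"x": 0.23,"y": -0.78,"z": 0,"ax": 0,"ay": 0,"az": 0}])

```text
clock: 5.05
position: [480.7, 81.0, 265.2]
ee_rot: [0.991, -0.132, -0.001, -0.0]
contact_force: [-2.0, -3.3, -4.4]
gripper_width: 23.2
grasp_force: 59.9
```

Request:
send_rows(targets=[{"gripper": 1,"x": 0.33,"y": -0.74,"z": 0,"ax": 0,"ay": 0,"az": 0},{"gripper": 1,"x": 0.42,"y": -0.7,"z": 0,"ax": 0,"ay": 0,"az": 0},{"gripper": 1,"x": 0.5,"y": -0.64,"z": 0,"ax": 0,"ay": 0,"az": 0},{"gripper": 1,"x": 0.57,"y": -0.58,"z": 0,"ax": 0,"ay": 0,"az": 0},{"gripper": 1,"x": 0.64,"y": -0.5,"z": 0,"ax": 0,"ay": 0,"az": 0}])

```text
clock: 5.47
position: [513.9, 103.8, 265.2]
ee_rot: [0.991, -0.132, -0.0, 0.001]
contact_force: [-1.1, -8.2, -4.4]
gripper_width: 23.2
grasp_force: 60.0
```

Request:
send_rows(targets=[{"gripper": 1,"x": 0.69,"y": -0.42,"z": 0,"ax": 0,"ay": 0,"az": 0},{"gripper": 1,"x": 0.74,"y": -0.33,"z": 0,"ax": 0,"ay": 0,"az": 0},{"gripper": 1,"x": 0.78,"y": -0.24,"z": 0,"ax": 0,"ay": 0,"az": 0},{"gripper": 1,"x": 0.8,"y": -0.14,"z": 0,"ax": 0,"ay": 0,"az": 0},{"gripper": 1,"x": 0.81,"y": -0.04,"z": 0,"ax": 0,"ay": 0,"az": 0}])

```text
clock: 5.88
position: [552.5, 103.6, 265.1]
ee_rot: [0.991, -0.132, -0.002, 0.002]
contact_force: [-7.0, -7.3, -2.0]
gripper_width: 22.8
grasp_force: 60.3
```

Run:
```python
from st import *
from fit import *
a=np.radians(74.4); st([536.6+66.3*np.cos(a),40+66.3*np.sin(a),265])
im,d,m=grab('top'); cv2.imwrite('pics/t2.png',cv2.resize(im[110:270,120:350,::-1],None,fx=3.4,fy=3.4)); ana(world(m,d))
```

```text
5.8833 [552.5 103.6 265.1] axes
 [[ 0.965 -0.262 -0.004]
 [-0.262 -0.965 -0.004]
 [-0.003  0.005 -1.   ]] j [ 0.47  0.26 -0.09  0.   -1.23  0.83] F [-7.  -7.3 -2. ] 22.82436212835546
shift cm [ 0.17 -0.08  0.01]
rim [536.5  39.9] 550
knobtop 23 [544.  103.  291.2] (543.7918701171875, 103.40005493164062) 20.81501579284668 63.50937755812232 83.18367137699114 83.43255992234313
foottop 208 [518.5 -33.5 241.9] -103.76063644402363 75.61089751369491
handle 370 [557.7 194.7 225.8] 82.18795946304141 top [562.  205.2 241.3] 81.22641745850053 z 244.4474665097216 minrect ((560.3487548828125, 194.34751892089844), (34.93275833129883, 60.380741119384766), 79.05221557617188)
plane grad dir 74.59877484211401 slope deg 48.661811626571264 z at 223:
hub z 523.405831005831
```

View pics/t2.png

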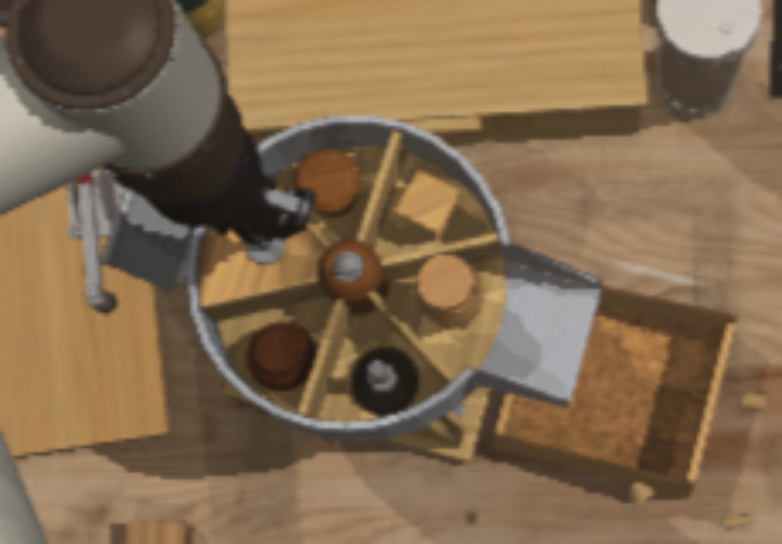

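The foot's compartment now faces the spout, with the foot at crop pixel (447,282), within 2–3° of the middle. I'll nudge the crank, release it and lift off.

Request:
send_rows(targets=[{"gripper": 1,"x": -0.25,"y": 0.05,"z": 0,"ax": 0,"ay": 0,"az": 0},{"gripper": 1,"x": 0,"y": 0,"z": 0,"ax": 0,"ay": 0,"az": 0},{"gripper": -0.2,"x": 0,"y": 0,"z": 0,"ax": 0,"ay": 0,"az": 0},{"gripper": -0.2,"x": 0,"y": 0,"z": 0,"ax": 0,"ay": 0,"az": 0},{"gripper": -0.2,"x": 0,"y": 0,"z": 0,"ax": 0,"ay": 0,"az": 0}])

```text
clock: 6.35
position: [552.6, 106.8, 267.0]
ee_rot: [0.991, -0.131, 0.003, -0.001]
contact_force: [0.1, -0.4, -0.2]
gripper_width: 51.3
grasp_force: 0.0
```

Request:
send_rows(targets=[{"gripper": -0.2,"x": 0,"y": 0,"z": -2,"ax": 0,"ay": 0,"az": 0},{"gripper": -0.2,"x": 0,"y": 0,"z": -3,"ax": 0,"ay": 0,"az": 0},{"gripper": -0.2,"x": 0,"y": 0,"z": -3.5,"ax": 0,"ay": 0,"az": 0},{"gripper": -0.1,"x": 0,"y": -3,"z": 0,"ax": 0,"ay": 0,"az": 0},{"gripper": -0.1,"x": 0,"y": -3.5,"z": 0,"ax": 0,"ay": 0,"az": 0}])

```text
clock: 6.77
position: [569.3, 169.0, 356.0]
ee_rot: [0.991, -0.133, 0.005, -0.003]
contact_force: [0.5, 0.1, -0.6]
gripper_width: 47.0
grasp_force: 0.0
```

Request:
send_rows(targets=[{"gripper": -0.1,"x": 0,"y": -3,"z": 0,"ax": -5,"ay": 0,"az": 0},{"gripper": -0.1,"x": 0,"y": 0,"z": 0,"ax": -7,"ay": 0,"az": 0},{"gripper": -0.1,"x": 0,"y": 0,"z": 0,"ax": -7,"ay": 0,"az": 0},{"gripper": -0.1,"x": 0,"y": 0,"z": 0,"ax": -7,"ay": 0,"az": 0},{"gripper": -0.1,"x": 0,"y": 0,"z": 0,"ax": -7,"ay": 0,"az": 0}])

```text
clock: 7.18
position: [576.3, 199.4, 352.1]
ee_rot: [0.95, -0.126, -0.035, 0.282]
contact_force: [0.9, -0.4, -0.2]
gripper_width: 46.9
grasp_force: 0.0
```

Request:
send_rows(targets=[{"gripper": -0.1,"x": 0,"y": 0,"z": 0,"ax": -7,"ay": 0,"az": 0},{"gripper": -0.1,"x": 0,"y": 0,"z": 0,"ax": 0,"ay": 0,"az": 0}])

```text
clock: 7.35
position: [575.8, 201.1, 345.0]
ee_rot: [0.93, -0.121, -0.047, 0.343]
contact_force: [0.1, 0.4, -2.0]
gripper_width: 47.0
grasp_force: 0.0
```

Run:
```python
from st import *
from fit import *
b=np.radians(74.5); u=np.r_[np.cos(b),np.sin(b),0]; k=np.array([0,0,1.])
z=-np.sin(np.radians(40))*u-np.cos(np.radians(40))*k; x=np.r_[u[1],-u[0],0]; y=np.cross(z,x)
T=np.c_[x,y,z]; hp=np.r_[536.6,40,155]+156*u+68*k
s=st(hp+19*z-70*z); Rc=R.from_quat(s['ee_rot'])
print('hp',hp,'rot needed (tool, deg)',np.degrees((Rc.inv()*R.from_matrix(T)).as_rotvec()).round(2))
im,d,m=grab('top'); ana(world(m,d))
im,d,m=grab('wrist'); cv2.imwrite('pics/w4.png',im[:,:,::-1]); ana(world(m,d))
```

```text
7.35 [575.8 201.1 345. ] axes
 [[ 0.966 -0.193 -0.17 ]
 [-0.257 -0.735 -0.627]
 [-0.004  0.65  -0.76 ]] j [ 0.76  0.56  0.27  0.36 -1.89  0.56] F [ 0.1  0.4 -2. ] 46.96008149118362
shift cm [ 0.59 -7.13  4.81]
hp [578.28918667 190.3263507  223.        ] rot needed (tool, deg) [ 0.51 -0.23  0.63]
rim [536.3  39.7] 650
knobtop 87 [553.9 102.3 295.7] (555.0757446289062, 103.46035766601562) 12.258345603942871 64.97678497007537 74.29285829779845 73.61089633988772
foottop 210 [518.8 -33.8 241.9] -103.40727239819624 75.51249155146927
handle 651 [577.6 188.3 225.4] 74.4761814452646 top [577.5 200.6 242.3] 75.64475756410799 z 245.37254156186714 minrect ((578.3970947265625, 187.95059204101562), (34.86397933959961, 97.48233032226562), 74.50633239746094)
plane grad dir 74.56784864203705 slope deg 49.51925362781161 z at 223:
hub z 226.73495091710183
rim [536.1  40.7] 3881
knobtop 776 [557.5 107.4 292.9] (555.1608276367188, 104.19182586669922) 12.352391242980957 70.05051765305826 72.25839628113076 73.29433964775737
foottop 767 [522.2 -23.2 239.8] -102.24925636817471 65.42287697846771
handle 3639 [582.2 193.1 229.5] 73.17542115512249 top [583.5 200.2 237.7] 73.44391748150343 z 240.27190810764043 minrect ((577.2103271484375, 188.54812622070312), (33.862274169921875, 96.42294311523438), 74.14791870117188)
plane grad dir 74.44313495910394 slope deg 45.05572822710008 z at 223:
hub z 224.46734304135788
```

View pics/w4.png

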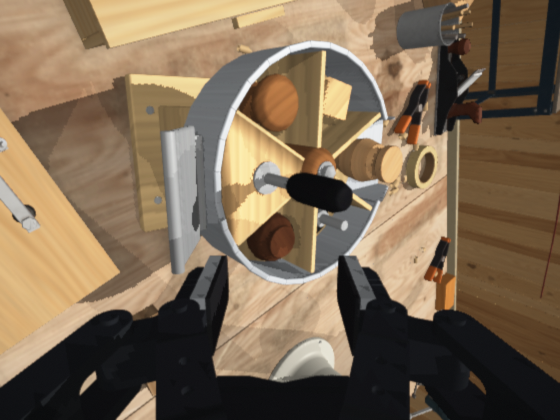

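The wrist view shows the plate edge-on at (180,195), the knob at (320,190) and the foot at the spout opening (380,160). I'll align with the plate, then approach along it.

Request:
send_rows(targets=[{"gripper": -0.1,"x": 0.2,"y": -2.4,"z": 0,"ax": 0.5,"ay": -0.2,"az": 0.6},{"gripper": -0.1,"x": 0.2,"y": -2.4,"z": 0,"ax": 0,"ay": 0,"az": 0},{"gripper": -0.1,"x": 0.2,"y": -2.3,"z": 1,"ax": 0,"ay": 0,"az": 0},{"gripper": -0.1,"x": 0,"y": 0,"z": 2.5,"ax": 0,"ay": 0,"az": 0},{"gripper": -0.1,"x": 0,"y": 0,"z": 0,"ax": 0,"ay": 0,"az": 0}])

```text
clock: 7.87
position: [588.3, 225.2, 275.3]
ee_rot: [0.932, -0.129, -0.047, 0.336]
contact_force: [-0.4, 0.0, -1.1]
gripper_width: 46.7
grasp_force: 0.0
```

```bash
cat > hd.py <<'E'
from st import *
b=np.radians(74.5); u=np.r_[np.cos(b),np.sin(b),0]; k=np.array([0,0,1.])
z=-np.sin(np.radians(40))*u-np.cos(np.radians(40))*k; x=np.r_[u[1],-u[0],0]; y=np.cross(z,x)
T=np.c_[x,y,z]; hp=np.r_[536.5,40,155]+156*u+68*k
s=st(hp+19*z); Rc=R.from_quat(s['ee_rot'])
print('rot needed (tool, deg)',np.degrees((Rc.inv()*R.from_matrix(T)).as_rotvec()).round(2))
# per-degree tip: rotation lifting the back = about axis -pin(y_tip): u->k
piv=np.r_[536.5,40,125]-60*u
ax=np.cross(u,k); r=R.from_rotvec(ax*np.radians(6.5)); p=np.array(s['position'])
print('6.5deg row: shift',(Rc.inv().apply(piv+r.apply(p-piv)-p)/10).round(3),'turn',np.degrees((Rc.inv()*r*Rc).as_rotvec()).round(2))
E
python3 - <<'E'
from hd import *
from fit import *
im,d,m=grab('wrist'); cv2.imwrite('pics/w5.png',im[:,:,::-1]); P=world(m,d); np.save('w5P.npy',P)
Q=P.reshape(-1,3); q=(Q-hp)@T
w=q[(abs(q[:,0])<60)&(abs(q[:,1])<12)&(q[:,2]>-30)&(q[:,2]<20)]
print('plate pts in plate frame: n',len(w),np.percentile(w,[2,50,98],axis=0).round(1))
E
```

```text
7.8667 [588.3 225.2 275.3] axes
 [[ 0.962 -0.21  -0.175]
 [-0.273 -0.741 -0.613]
 [-0.001  0.638 -0.77 ]] j [ 0.77  0.63  0.24  0.33 -1.79  0.5 ] F [-0.4  0.  -1.1] 46.660879963649414
shift cm [-0.01 -0.53  8.24]
rot needed (tool, deg) [-0.38  0.25 -0.23]
6.5deg row: shift [ 0.009  3.195 -0.937] turn [ 6.5  -0.03 -0.03]
plate pts in plate frame: n 2645 [[-45.8  -4.7 -20.1]
 [  6.5  -0.4 -18.5]
 [ 47.6   3.8 -10.5]]
```

Request:
send_rows(targets=[{"gripper": -0.1,"x": 0,"y": -0.5,"z": 1.5,"ax": -0.4,"ay": 0.2,"az": -0.2},{"gripper": -0.1,"x": 0,"y": 0,"z": 2.2,"ax": 0,"ay": 0,"az": 0},{"gripper": -0.1,"x": 0,"y": 0,"z": 2.2,"ax": 0,"ay": 0,"az": 0},{"gripper": -0.1,"x": 0,"y": 0,"z": 2.2,"ax": 0,"ay": 0,"az": 0},{"gripper": -0.1,"x": 0,"y": 0,"z": 0,"ax": 0,"ay": 0,"az": 0}])

```text
clock: 8.33
position: [576.5, 178.6, 213.1]
ee_rot: [0.931, -0.128, -0.045, 0.338]
contact_force: [-0.3, -0.1, -0.8]
gripper_width: 47.4
grasp_force: 0.0
```

```bash
python3 hd.py
```

```text
8.3333 [576.5 178.6 213.1] axes
 [[ 0.963 -0.209 -0.17 ]
 [-0.269 -0.739 -0.618]
 [ 0.004  0.641 -0.768]] j [ 0.73  0.61  0.04  0.35 -1.61  0.47] F [-0.3 -0.1 -0.8] 47.35703904179151
shift cm [-0.15 -0.27  0.39]
rot needed (tool, deg) [-0.14 -0.1  -0.21]
6.5deg row: shift [ 0.01   2.312 -1.008] turn [ 6.5  -0.02  0.01]
```

Request:
send_rows(targets=[{"gripper": 0.3,"x": -0.1,"y": -0.25,"z": 0.2,"ax": 0,"ay": 0,"az": 0},{"gripper": 0.7,"x": 0,"y": 0,"z": 0,"ax": 0,"ay": 0,"az": 0},{"gripper": 1,"x": 0,"y": 0,"z": 0,"ax": 0,"ay": 0,"az": 0},{"gripper": 1,"x": 0,"y": 0,"z": 0,"ax": 0,"ay": 0,"az": 0},{"gripper": 1,"x": 0,"y": 0,"z": 0,"ax": 0,"ay": 0,"az": 0}])

```text
clock: 8.75
position: [577.1, 181.2, 212.9]
ee_rot: [0.931, -0.127, -0.043, 0.339]
contact_force: [-0.2, -3.9, 5.3]
gripper_width: 5.1
grasp_force: 61.2
```

```bash
python3 hd.py
```

```text
8.75 [577.1 181.2 212.9] axes
 [[ 0.964 -0.208 -0.166]
 [-0.266 -0.737 -0.621]
 [ 0.007  0.643 -0.766]] j [ 0.74  0.61  0.04  0.36 -1.61  0.46] F [-0.2 -3.9  5.3] 5.091536143577963
shift cm [-0.14 -0.05  0.54]
rot needed (tool, deg) [ 0.01 -0.35 -0.22]
6.5deg row: shift [ 0.015  2.333 -1.025] turn [ 6.5  -0.02  0.04]
```

Request:
send_rows(targets=[{"gripper": 1,"x": 0,"y": 0.71,"z": -0.34,"ax": 2,"ay": 0,"az": 0},{"gripper": 1,"x": 0,"y": 1.42,"z": -0.66,"ax": 4,"ay": 0,"az": 0},{"gripper": 1,"x": 0,"y": 1.42,"z": -0.66,"ax": 4,"ay": 0,"az": 0},{"gripper": 1,"x": 0,"y": 1.42,"z": -0.66,"ax": 4,"ay": 0,"az": 0}])

```text
clock: 9.08
position: [570.1, 156.1, 259.0]
ee_rot: [0.966, -0.131, -0.026, 0.22]
contact_force: [3.8, -0.1, -0.6]
gripper_width: 5.3
grasp_force: 60.8
```

```bash
cat > tip.py <<'E'
from st import *
b=np.radians(74.5); u=np.r_[np.cos(b),np.sin(b),0]; k=np.array([0,0,1.])
piv=np.r_[536.5,40,125]-60*u
s=st(); Rc=R.from_quat(s['ee_rot']); p=np.array(s['position']); d=p-piv
print('radius',np.hypot(d@u,d@k),'ang',np.degrees(np.arctan2(d@k,d@u)),'tip',np.degrees(np.arctan2(d@k,d@u)-np.arctan2(212.9-125,(np.r_[577.1,181.2,0]-piv)@u)),'side',d@np.cross(u,k),'tool tilt',np.degrees(np.arctan2(-(Rc.as_matrix()[:,2])@u,-Rc.as_matrix()[2,2])))
E
python3 tip.py
```

```text
9.0833 [570.1 156.1 259. ] axes
 [[ 0.964 -0.242 -0.107]
 [-0.264 -0.869 -0.418]
 [ 0.008  0.432 -0.902]] j [ 0.67  0.45  0.01  0.26 -1.5   0.56] F [ 3.8 -0.1 -0.6] 5.252612197958633
radius 225.0810711122035 ang 36.52916220272814 tip 13.512738572396579 side 1.3271138689021078 tool tilt 25.581328431430954
```

Request:
send_rows(targets=[{"gripper": 1,"x": 0,"y": 1.42,"z": -0.66,"ax": 4,"ay": 0,"az": 0},{"gripper": 1,"x": 0,"y": 1.42,"z": -0.66,"ax": 4,"ay": 0,"az": 0},{"gripper": 1,"x": 0,"y": 1.42,"z": -0.66,"ax": 4,"ay": 0,"az": 0},{"gripper": 1,"x": 0,"y": 1.42,"z": -0.66,"ax": 4,"ay": 0,"az": 0}])

```text
clock: 9.42
position: [558.0, 113.0, 304.5]
ee_rot: [0.988, -0.134, -0.006, 0.082]
contact_force: [3.3, -0.6, 1.4]
gripper_width: 4.9
grasp_force: 60.9
```

Request:
send_rows(targets=[{"gripper": 1,"x": 0,"y": 1.42,"z": -0.66,"ax": 4,"ay": 0,"az": 0},{"gripper": 1,"x": 0,"y": 1.42,"z": -0.66,"ax": 4,"ay": 0,"az": 0},{"gripper": 1,"x": 0,"y": 1.42,"z": -0.66,"ax": 4,"ay": 0,"az": 0},{"gripper": 1,"x": 0,"y": 1.42,"z": -0.66,"ax": 4,"ay": 0,"az": 0}])

```text
clock: 9.75
position: [543.1, 59.7, 335.5]
ee_rot: [0.989, -0.133, 0.014, -0.055]
contact_force: [1.0, -0.3, 2.4]
gripper_width: 4.8
grasp_force: 61.1
```

```bash
python3 tip.py
```

```text
9.75 [543.1  59.7 335.5] axes
 [[ 0.964 -0.262  0.042]
 [-0.265 -0.958  0.106]
 [ 0.012 -0.113 -0.993]] j [ 0.36  0.17 -0.01 -0.09 -1.32  0.96] F [ 1.  -0.3  2.4] 4.843263784329528
radius 225.50035122335467 ang 69.00835552398961 tip 45.99193189365805 side 1.0358326634731754 tool tilt -6.514574133822946
```

Tipped to about 0.80 rad. I'll hold there for the foot to run out, then look.

Request:
send_rows(targets=[{"gripper": 1,"x": 0,"y": 0,"z": 0,"ax": 0,"ay": 0,"az": 0},{"gripper": 1,"x": 0,"y": 0,"z": 0,"ax": 0,"ay": 0,"az": 0},{"gripper": 1,"x": 0,"y": 0,"z": 0,"ax": 0,"ay": 0,"az": 0},{"gripper": 1,"x": 0,"y": 0,"z": 0,"ax": 0,"ay": 0,"az": 0},{"gripper": 1,"x": 0,"y": 0,"z": 0,"ax": 0,"ay": 0,"az": 0}])

```text
clock: 10.17
position: [543.3, 60.6, 335.1]
ee_rot: [0.99, -0.133, 0.013, -0.054]
contact_force: [-2.4, 2.4, 10.4]
gripper_width: 5.0
grasp_force: 63.2
```

Request:
send_rows(targets=[{"gripper": 1,"x": 0,"y": 0,"z": 0,"ax": 0,"ay": 0,"az": 0},{"gripper": 1,"x": 0,"y": 0,"z": 0,"ax": 0,"ay": 0,"az": 0},{"gripper": 1,"x": 0,"y": 0,"z": 0,"ax": 0,"ay": 0,"az": 0},{"gripper": 1,"x": 0,"y": 0,"z": 0,"ax": 0,"ay": 0,"az": 0},{"gripper": 1,"x": 0,"y": 0,"z": 0,"ax": 0,"ay": 0,"az": 0}])

```text
clock: 10.58
position: [543.3, 60.7, 335.1]
ee_rot: [0.99, -0.133, 0.013, -0.053]
contact_force: [-1.3, 2.9, 10.3]
gripper_width: 4.9
grasp_force: 63.2
```

```bash
python3 - <<'E'
from h import *
im,_,_=grab('top'); im2,_,_=grab('scene')
a=cv2.resize(im[110:270,120:350,::-1],(575,400)); b=cv2.resize(im2[140:310,180:350,::-1],(225,225))
a2=cv2.resize(im2[145:305,200:350,::-1],(375,400))
o=cv2.resize(np.hstack([a,a2]),(800,337)); cv2.imwrite('pics/t3.png',o)
E
python3 tip.py
```

```text
10.6833 [543.3  60.7 335.1] axes
 [[ 0.964 -0.262  0.039]
 [-0.265 -0.959  0.102]
 [ 0.011 -0.109 -0.994]] j [ 0.36  0.17 -0.01 -0.08 -1.32  0.96] F [-2.2  3.5 11.1] 5.381825350772783
radius 225.45077026137466 ang 68.72739364534829 tip 45.71097001501672 side 1.0159639384061696 tool tilt -6.258903605584638
```

View pics/t3.png

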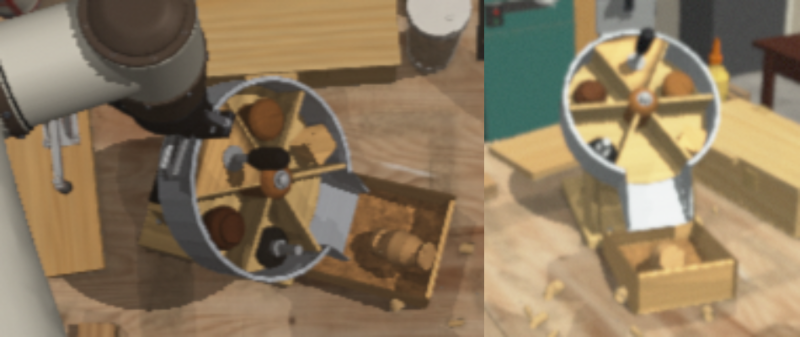

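The foot lies in the tray at (400,245) in the composite, and the other four pieces are in their compartments. Now I'll lower it gently.

Request:
send_rows(targets=[{"gripper": 1,"x": 0,"y": -1.03,"z": 0.56,"ax": -3,"ay": 0,"az": 0},{"gripper": 1,"x": 0,"y": -1.03,"z": 0.56,"ax": -3,"ay": 0,"az": 0},{"gripper": 1,"x": 0,"y": -1.03,"z": 0.56,"ax": -3,"ay": 0,"az": 0},{"gripper": 1,"x": 0,"y": -1.03,"z": 0.56,"ax": -3,"ay": 0,"az": 0},{"gripper": 1,"x": 0,"y": -1.03,"z": 0.56,"ax": -3,"ay": 0,"az": 0}])

```text
clock: 11.1
position: [557.4, 111.1, 306.0]
ee_rot: [0.988, -0.134, -0.005, 0.077]
contact_force: [1.8, 0.6, 3.3]
gripper_width: 4.8
grasp_force: 62.4
```

Request:
send_rows(targets=[{"gripper": 1,"x": 0,"y": -1.03,"z": 0.56,"ax": -3,"ay": 0,"az": 0},{"gripper": 1,"x": 0,"y": -1.03,"z": 0.56,"ax": -3,"ay": 0,"az": 0},{"gripper": 1,"x": 0,"y": -1.03,"z": 0.56,"ax": -3,"ay": 0,"az": 0},{"gripper": 1,"x": 0,"y": -1.03,"z": 0.56,"ax": -3,"ay": 0,"az": 0},{"gripper": 1,"x": 0,"y": -1.03,"z": 0.56,"ax": -3,"ay": 0,"az": 0}])

```text
clock: 11.52
position: [569.0, 152.1, 264.4]
ee_rot: [0.969, -0.131, -0.023, 0.206]
contact_force: [3.7, 0.1, 1.6]
gripper_width: 5.0
grasp_force: 62.0
```

Request:
send_rows(targets=[{"gripper": 1,"x": 0,"y": -1.03,"z": 0.56,"ax": -3,"ay": 0,"az": 0},{"gripper": 1,"x": 0,"y": -1.03,"z": 0.56,"ax": -3,"ay": 0,"az": 0},{"gripper": 1,"x": 0,"y": -1.03,"z": 0.56,"ax": -3,"ay": 0,"az": 0},{"gripper": 1,"x": 0,"y": -0.69,"z": 0.37,"ax": -2,"ay": 0,"az": 0},{"gripper": 1,"x": 0,"y": 0,"z": 0,"ax": 0,"ay": 0,"az": 0}])

```text
clock: 11.93
position: [575.6, 175.9, 225.4]
ee_rot: [0.945, -0.127, -0.037, 0.299]
contact_force: [4.7, 3.0, 2.4]
gripper_width: 5.2
grasp_force: 63.8
```

```bash
python3 tip.py
```

```text
11.9333 [575.6 175.9 225.4] axes
 [[ 0.965 -0.218 -0.145]
 [-0.261 -0.789 -0.557]
 [ 0.007  0.575 -0.818]] j [ 0.72  0.56  0.03  0.33 -1.57  0.49] F [4.7 3.  2.4] 5.18364406079986
radius 225.03901792597117 ang 26.48267204471247 tip 3.466248414380913 side 1.4021402805237106 tool tilt 35.101338899139286
```

Request:
send_rows(targets=[{"gripper": 1,"x": 0,"y": -0.34,"z": 0.19,"ax": -1,"ay": 0,"az": 0},{"gripper": 1,"x": 0,"y": -0.34,"z": 0.19,"ax": -1,"ay": 0,"az": 0},{"gripper": 1,"x": 0,"y": -0.34,"z": 0.19,"ax": -1,"ay": 0,"az": 0},{"gripper": 1,"x": 0,"y": -0.2,"z": 0.1,"ax": -0.6,"ay": 0,"az": 0},{"gripper": 1,"x": 0,"y": 0,"z": 0,"ax": 0,"ay": 0,"az": 0}])

```text
clock: 12.35
position: [577.0, 180.7, 214.5]
ee_rot: [0.936, -0.127, -0.04, 0.327]
contact_force: [4.5, 5.0, 2.5]
gripper_width: 4.8
grasp_force: 62.7
```

```bash
python3 tip.py
```

```text
12.35 [577.  180.7 214.5] axes
 [[ 0.965 -0.211 -0.158]
 [-0.263 -0.754 -0.601]
 [ 0.008  0.622 -0.783]] j [ 0.73  0.6   0.04  0.35 -1.59  0.47] F [4.5 5.  2.5] 4.761426400019231
radius 224.95867437383694 ang 23.440193637516547 tip 0.42377000718498936 side 1.4153202338612874 tool tilt 38.44565640411865
```

Request:
send_rows(targets=[{"gripper": 1,"x": 0,"y": -0.2,"z": 0.1,"ax": -0.8,"ay": 0,"az": 0},{"gripper": 1,"x": 0,"y": -0.1,"z": 0.05,"ax": -0.6,"ay": 0,"az": 0},{"gripper": 1,"x": 0,"y": 0,"z": 0,"ax": 0,"ay": 0,"az": 0},{"gripper": 1,"x": 0,"y": 0,"z": 0,"ax": 0,"ay": 0,"az": 0}])

```text
clock: 12.68
position: [577.1, 181.2, 212.9]
ee_rot: [0.932, -0.127, -0.042, 0.338]
contact_force: [2.9, 2.9, 4.9]
gripper_width: 4.7
grasp_force: 62.7
```

```bash
python3 tip.py
```

```text
12.6833 [577.1 181.2 212.9] axes
 [[ 0.964 -0.208 -0.163]
 [-0.265 -0.74  -0.619]
 [ 0.008  0.64  -0.768]] j [ 0.74  0.61  0.04  0.36 -1.61  0.46] F [2.9 2.9 4.9] 4.732779526134809
radius 224.76602870668023 ang 23.011885405633684 tip -0.004538224697872854 side 1.3974669633470298 tool tilt 39.79053537343063
```

It's back exactly at the start pose, so I'll open partly and back out along the plate.

Request:
send_rows(targets=[{"gripper": 0.5,"x": 0,"y": 0,"z": 0,"ax": 0,"ay": 0,"az": 0},{"gripper": 0,"x": 0,"y": 0,"z": 0,"ax": 0,"ay": 0,"az": 0},{"gripper": -0.1,"x": 0,"y": 0,"z": 0,"ax": 0,"ay": 0,"az": 0},{"gripper": -0.1,"x": 0,"y": 0,"z": 0,"ax": 0,"ay": 0,"az": 0},{"gripper": -0.1,"x": 0,"y": 0,"z": -1,"ax": 0,"ay": 0,"az": 0}])

```text
clock: 13.1
position: [576.5, 185.0, 217.8]
ee_rot: [0.931, -0.127, -0.046, 0.34]
contact_force: [-0.9, 0.7, 0.6]
gripper_width: 47.4
grasp_force: 0.0
```

Request:
send_rows(targets=[{"gripper": -0.1,"x": 0,"y": 0,"z": -2.5,"ax": 0,"ay": 0,"az": 0},{"gripper": -0.1,"x": 0,"y": 0,"z": -3,"ax": 0,"ay": 0,"az": 0},{"gripper": -0.1,"x": 0,"y": 0,"z": -3,"ax": 0,"ay": 0,"az": 0},{"gripper": -0.1,"x": 0,"y": 0,"z": -3,"ax": 0,"ay": 0,"az": 0},{"gripper": -0.1,"x": 0,"y": 0,"z": 0,"ax": 0,"ay": 0,"az": 0}])

```text
clock: 13.52
position: [598.7, 260.9, 311.8]
ee_rot: [0.933, -0.127, -0.04, 0.336]
contact_force: [0.9, -0.9, 0.5]
gripper_width: 46.9
grasp_force: 0.0
```

Run:
```python
from fit import *
im,d,m=grab('top'); ana(world(m,d)); im2,_,_=grab('scene')
a=cv2.resize(im[110:270,120:350,::-1],(575,400)); a2=cv2.resize(im2[145:305,200:350,::-1],(375,400))
cv2.imwrite('pics/t4.png',cv2.resize(np.hstack([a,a2]),(800,337)))
print(arm.read_state()['contact_force'])
```

```text
rim [536.4  39.7] 656
knobtop 90 [553.7 102.1 295.4] (555.4085693359375, 103.591796875) 12.807056427001953 64.75723781521046 74.57526216729383 73.46418732171904
foottop 1 [547.8  98.9 245.4] 79.13039169918534 60.348975536220706
handle 649 [577.8 188.4 225.4] 74.46338311884384 top [574.8 201.2 242.7] 76.64908452853567 z 246.1326316894706 minrect ((578.6162109375, 187.8476104736328), (34.911983489990234, 97.52655029296875), 74.15521240234375)
plane grad dir 74.58489042748843 slope deg 49.22389103398856 z at 223:
hub z 227.56907449212125
[ 0.14320698 -0.40588624 -0.82479123]
```

View pics/t4.png

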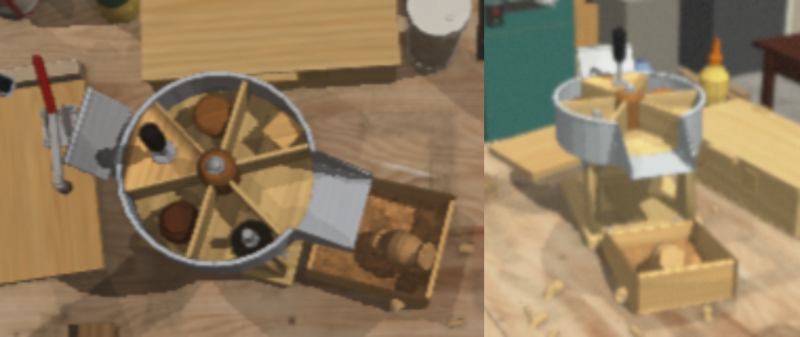

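The foot lies in the tray at (400,247), the carousel is level, the four other pieces are inside the rim, and the gripper is clear.

```bash
python3 -c "
from bench import arm
print(arm.job_done())"
```

```text
the job is handed in; nothing more can be done
None
```

I handed the job in at about 14 s: the turned foot lies in the catch tray, the carousel is level on its rest with the other four pieces in their compartments, and the gripper is clear; no verdict was returned.

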